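Set the stock flip tags of the bottle rack

TASK

Set the flip tags on top of the bottle rack to match the stock: a full bin, with two bottles in it, must have its tag tipped back, so that the face with the round boss is turned up, and a bin that lacks one or both bottles must have its tag tipped forward over the bin, so that the face with the bar is turned up. With the fingertips, gently push each wrong tag over until it lies on its other stop, and do not flip a tag that is already right. Do not lift or shift any bottle or disturb the other things on the bench.

Things in the scene. Friction and masses are not known exactly. Their poses are not given: they have to be found in the camera images.
- rack: grey sheet-metal bottle rack, fixed: 364 mm long (y), x from -39 (front) to +45 mm (rear), 145 mm up to the hinge rod on its back panel. Origin on the worktop under the middle of the rod; x to the rear, y left along the rod, z up. Four bays 88 mm apart, 1 to 4 from the left, each with a bin and a flip tag. Beware: gas taps, a pipe and a shelf edge hang beyond world x = 0.61, from 0.28 m up.
- tag_1 (a joint): leftmost tag, rad. 0: tipped forward on its stop, 30 deg from upright, bar face turned up; 0.52 upright; 1.047: tipped back on its stop, 30 deg past upright, boss face turned up. Aluminium plate 50 mm wide, 40 mm from hinge to free edge, 3 mm thick (boss, bar 2 mm proud), about 40 g. Falls to the side it leans to, may stick within 10 deg of upright; no spring or catch.
- hinge_1 (a point): middle of the hinge axis of tag 1, 145 mm above the worktop; axes as the rack's. The bin of this bay is centred 13 mm in front of it. The stop ears before and behind the tag reach 13 mm above the axis and 12 mm out from it; between the tags the rack ends 6 mm above the axis.
- tag_2 (a joint): second from the left tag, rad. 0: tipped forward on its stop, 30 deg from upright, bar face turned up; 0.52 upright; 1.047: tipped back on its stop, 30 deg past upright, boss face turned up. Aluminium plate 50 mm wide, 40 mm from hinge to free edge, 3 mm thick (boss, bar 2 mm proud), about 40 g. Falls to the side it leans to, may stick within 10 deg of upright; no spring or catch.
- hinge_2 (a point): middle of the hinge axis of tag 2, 145 mm above the worktop; axes as the rack's. The bin of this bay is centred 13 mm in front of it. The stop ears before and behind the tag reach 13 mm above the axis and 12 mm out from it; between the tags the rack ends 6 mm above the axis.
- tag_3 (a joint): third from the left tag, rad. 0: tipped forward on its stop, 30 deg from upright, bar face turned up; 0.52 upright; 1.047: tipped back on its stop, 30 deg past upright, boss face turned up. Aluminium plate 50 mm wide, 40 mm from hinge to free edge, 3 mm thick (boss, bar 2 mm proud), about 40 g. Falls to the side it leans to, may stick within 10 deg of upright; no spring or catch.
- hinge_3 (a point): middle of the hinge axis of tag 3, 145 mm above the worktop; axes as the rack's. The bin of this bay is centred 13 mm in front of it. The stop ears before and behind the tag reach 13 mm above the axis and 12 mm out from it; between the tags the rack ends 6 mm above the axis.
- tag_4 (a joint): rightmost tag, rad. 0: tipped forward on its stop, 30 deg from upright, bar face turned up; 0.52 upright; 1.047: tipped back on its stop, 30 deg past upright, boss face turned up. Aluminium plate 50 mm wide, 40 mm from hinge to free edge, 3 mm thick (boss, bar 2 mm proud), about 40 g. Falls to the side it leans to, may stick within 10 deg of upright; no spring or catch.
- hinge_4 (a point): middle of the hinge axis of tag 4, 145 mm above the worktop; axes as the rack's. The bin of this bay is centred 13 mm in front of it. The stop ears before and behind the tag reach 13 mm above the axis and 12 mm out from it; between the tags the rack ends 6 mm above the axis.
- bin_a: one of four equal white open bins, 83 mm along the rack, 45 mm deep, 30 mm high in front and 50 mm behind, fixed in a bay of the rack (which one varies: its middle lies 13 mm in front of the hinge point of its bay). A bin is full when it holds two bottles side by side. Origin in the middle of its underside
- bin_b: one of four equal white open bins, 83 mm along the rack, 45 mm deep, 30 mm high in front and 50 mm behind, fixed in a bay of the rack (which one varies: its middle lies 13 mm in front of the hinge point of its bay). A bin is full when it holds two bottles side by side. Origin in the middle of its underside
- bin_c: one of four equal white open bins, 83 mm along the rack, 45 mm deep, 30 mm high in front and 50 mm behind, fixed in a bay of the rack (which one varies: its middle lies 13 mm in front of the hinge point of its bay). A bin is full when it holds two bottles side by side. Origin in the middle of its underside
- bin_d: one of four equal white open bins, 83 mm along the rack, 45 mm deep, 30 mm high in front and 50 mm behind, fixed in a bay of the rack (which one varies: its middle lies 13 mm in front of the hinge point of its bay). A bin is full when it holds two bottles side by side. Origin in the middle of its underside
- bottle_1_mid (a point): middle (half-way up) of one of the five brown dropper bottles that stand loose in bins, 35 mm across and 102 mm high; its top is 115 mm above the worktop and it stands within 25 mm (horizontally) of the middle of its bin
- bottle_2_mid (a point): middle (half-way up) of one of the five brown dropper bottles that stand loose in bins, 35 mm across and 102 mm high; its top is 115 mm above the worktop and it stands within 25 mm (horizontally) of the middle of its bin
- bottle_3_mid (a point): middle (half-way up) of one of the five brown dropper bottles that stand loose in bins, 35 mm across and 102 mm high; its top is 115 mm above the worktop and it stands within 25 mm (horizontally) of the middle of its bin
- bottle_4_mid (a point): middle (half-way up) of one of the five brown dropper bottles that stand loose in bins, 35 mm across and 102 mm high; its top is 115 mm above the worktop and it stands within 25 mm (horizontally) of the middle of its bin
- bottle_5_mid (a point): middle (half-way up) of one of the five brown dropper bottles that stand loose in bins, 35 mm across and 102 mm high; its top is 115 mm above the worktop and it stands within 25 mm (horizontally) of the middle of its bin
- salve_tin: round green tin, 67 mm across, 39 mm high, beside the rack's right end; bystander, origin in the middle of its underside
- spare_bottle: larger brown dropper bottle, 41 mm across, 120 mm high, on the worktop beside the rack's left end; it belongs to no bin; bystander, origin in the middle of its underside
- pen: blue pen, 146 mm long, lying on the notebook to the left of the rack; bystander, origin in the middle of its underside
- dish: white evaporating dish, 87 mm across, 30 mm high, on the left towards the back; bystander, origin in the middle of its underside

How it is judged:
By the outcome, as a careful person would: the job done as asked, in the order asked, and still so for the second after the job is handed in, with the robot touching nothing.
It also fails if it takes over 48 s, if anything falls off the work surface, if the arm or the gripper's body presses on something with over 40 N, if the wrist force passes 120 N, or if a joint passes its speed limit or range.

ROBOT

A 7-joint arm with a two-finger parallel gripper is mounted at the origin on a cart in front of the work surface, level with it; the furniture and walls round the work are solid. World frame = base frame: x ahead of the robot, y to its left, z up, the work surface at z = 0. Lengths are in m, angles in rad, forces in N, time in s.
With the tool pointing down it reaches from about 0.425 to 0.925 m from the base axis. Payload 6.8 kg.
Tool frame: the origin (TCP) lies on the centre line of the jaws, within the pads' length; the fingertips stand 8 mm ahead of it and the grasp point (between the pads) lies 11 mm behind it (env.finger_overhang is the distance from the TCP to the fingertips, in m); z points along the fingers, y is the direction in which the jaws open and shut (so a half turn about z gives the same grasp; the last joint's range is limited). The gripper opens to 85 mm and grips with 20 to 120 N. Pads are 22 mm wide; open, the fingers measure 114 mm over their backs; the gripper's body (76 mm by 85 mm) begins 54 mm behind the grasp point. The pads swing forward as they close: fully open they stand 13 mm farther back than shut.
Start: joints at [-1.22, 0.477, 0.022, 1.555, -0.011, 1.109, -0.083], TCP at [0.299, 0.605, 0.239] pointing down, gripper open.
Joint ranges: [-2.96, 2.96], [-0.34, 2.1], [-1.41, 1.46], [0.24, 2.44], [-1.37, 4.51], [0.17, 1.92], [-2.96, 2.96]. Speed limits (rad/s): [2.39, 2.39, 3.14, 3.14, 3.14, 3.14, 3.14].

INTERFACE

Orientations are given as a rotation vector (axis times angle).
In Python, from cell import env gives the robot as it stands.
- The arm moves only by the tool apply_moves, never from a script. Its argument "rows" is one flat list of numbers, 5 for each row, row after row: the closure, from -1 (fully open) to 1 (shut), then the shift along the tool's x, y, z in units of 20 cm (1.0 is 20 cm), then the turn about the tool's z in units of pi rad (1.0 is pi rad). A call has 1 to 20 rows; each row shifts and turns the pose as measured when the row begins, along the tool's axes as they then stand; what a row does not reach is not made up. A row lasts 1/12 s, in which the tool goes at most 41.7 mm and 7.16 degrees, less where a joint would pass 70% of its speed; a pose out of reach is approached as far as the arm can. A call with a number of a shift or a turn outside -1 to 1 is refused whole. A call with a gripper value outside its range is refused whole. The fingers move at their own pace and stop on an object; "grip_force" is the grip in N (left out, the last holds). Time passes only in rows, so rows that do not move let the fingers close. It gives the time, the measured TCP pose, the force and the opening at its end, in the units of the state.
- env.sense(): the state, without advancing time (a new reading comes with each control period).
- env.get_image(name): name is "scene" or "top"; returns the picture (384x512x3 uint8, red, green, blue); there is no depth.
- env.camera_model(name): a dict with "mtx" (3x3 intrinsics, pixels), "k1" (the pictures are not rectified: a ray, as slopes to the right and down, at radius r is drawn at 1 + k1 r^2 times it, then the intrinsics apply), "R" (3x3) and "t" (3): a world point X has camera coordinates R X + t. Camera axes: x right, y down, z forward; pixel columns grow to the right and rows downward; lengths in m; the calibration is good to about 2 mm. A picture is of the moment at which its call begins. camera_model takes no time and is no camera call.
- env.sign_off(): hands the job in, once; it reports no verdict.
The state is a dict: "clock": time; "q": joint angles; "qd": joint speeds; "effort": joint torques, N m; "ee_pos": TCP position; "orientation": TCP orientation; "wrist_force": force on the tool from outside, world axes, zero at the start; "moment": the same for the moment, N m; "gripper_width": opening from 0.0 (shut) to 1.0 (fully open).
Only numpy, scipy, OpenCV 4.12 (cv2) and the standard library are available. Lean on these libraries where they do the work, as an engineer would, in place of code of your own. Each camera call takes 0.05 s, during which the arm holds its last target.

## Working session

There is one attempt and no reset: what is moved stays moved. The work goes in short steps, Python scripts to look and compute and a tool call to move; the robot and the scene stay as the last step left them, time stands still between calls to the robot, and variables do not carry over. Pictures are saved under pics/ and viewed, and the job is handed in when it is done.

Besides the shell and the picture viewer there is one more tool, called after "Call:" as a command line: name --argument value ..., lists and objects as JSON in quotes. apply_moves: Moves the arm, as the interface text tells. Shifts and turns lie within -1 to 1; 1 stands for 20 cm of shift or pi rad of turn. Its arguments: {"type":"object","properties":{"rows":{"type":"array"},"grip_force":{"type":"number"}},"required":["rows"]}

```bash
mkdir -p pics; ls
python3 - <<'E'
from cell import env
import cv2
s=env.sense();print({k:(v if not hasattr(v,'round') else v) for k,v in s.items()})
for n in("scene","top"):
    m=env.camera_model(n);print(n,m)
    im=env.get_image(n);cv2.imwrite(f'pics/{n}0.png',im[:,:,::-1])
E
```

```text
pics
{'clock': 0.0, 'q': array([-1.22013631,  0.47777131,  0.0223439 ,  1.55642628, -0.01150144,
        1.10928754, -0.08310413]), 'qd': array([-0.0010011 ,  0.00012108, -0.00020963, -0.00232264, -0.00059273,
       -0.00099773,  0.00088075]), 'effort': array([ 8.91400396e-04, -5.96455944e+01,  1.60799704e+00, -2.81196356e+01,
        1.23027698e-02,  9.35557997e-03, -7.02034527e-05]), 'ee_pos': array([0.29867978, 0.60469846, 0.23835571]), 'orientation': array([-7.14233090e-01, -3.05904446e+00,  2.73769110e-03]), 'wrist_force': array([-0.26818694, -0.15743424,  0.27861292]), 'moment': array([ 0.0044371 , -0.02435065, -0.00287952]), 'gripper_width': 0.999113714598757}
scene {'mtx': array([[397.74004658,   0.        , 254.26492318],
       [  0.        , 397.74004658, 190.5189656 ],
       [  0.        ,   0.        ,   1.        ]]), 'k1': 0.03360770373398029, 'R': array([[ 0.891244  , -0.45322247,  0.01653846],
       [-0.28916423, -0.59596665, -0.74913804],
       [ 0.34938256,  0.66288245, -0.66220743]]), 't': array([-0.5803218 ,  0.19676523,  1.2150168 ])}
top {'mtx': array([[417.5242485 ,   0.        , 254.94655353],
       [  0.        , 417.5242485 , 193.83114733],
       [  0.        ,   0.        ,   1.        ]]), 'k1': -0.02648143404678471, 'R': array([[-0.01797193, -0.99983314,  0.00326994],
       [-0.99114492,  0.01738523, -0.13164156],
       [ 0.13156275, -0.00560684, -0.99129199]]), 't': array([-0.08425035,  0.58435091,  1.26155924])}
```

View pics/scene0.png

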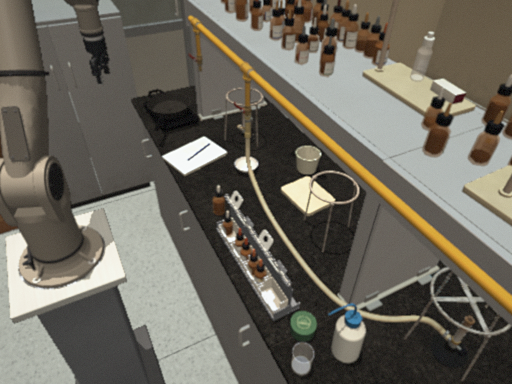

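View pics/top0.png

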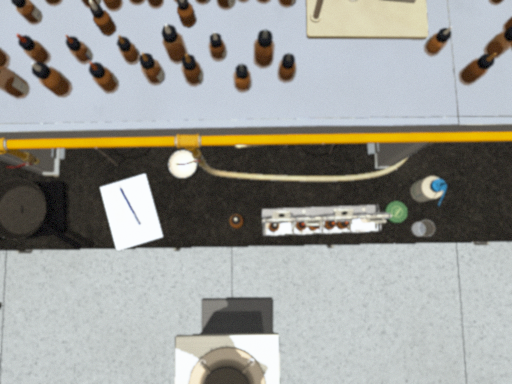

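Run:
```python
import cv2
a=cv2.imread('pics/scene0.png');b=cv2.imread('pics/top0.png')
cv2.imwrite('pics/s0c.png',cv2.resize(a[130:330,200:450],(750,600),interpolation=cv2.INTER_CUBIC))
cv2.imwrite('pics/t0c.png',cv2.resize(b[80:230,180:380],(800,600),interpolation=cv2.INTER_CUBIC))
```

```text
(no output)
```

View pics/s0c.png

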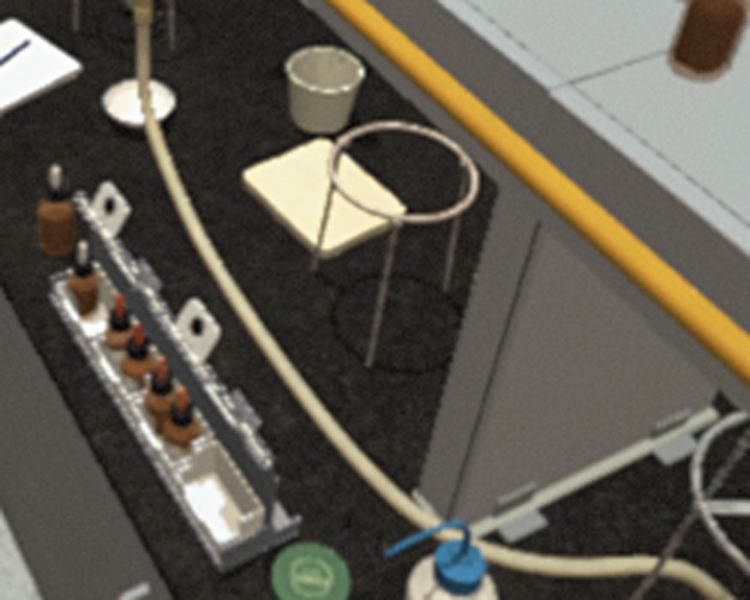

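View pics/t0c.png

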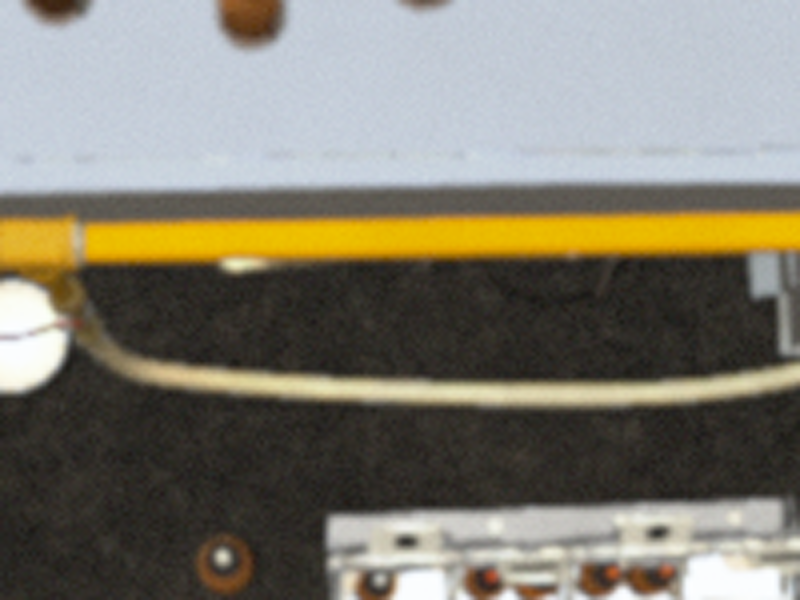

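Run:
```python
import cv2
a=cv2.imread('pics/scene0.png');b=cv2.imread('pics/top0.png')
cv2.imwrite('pics/s0d.png',cv2.resize(a[185:325,205:305],(560,784)[0:2] if 0 else (428,600),interpolation=cv2.INTER_CUBIC))
cv2.imwrite('pics/t0d.png',cv2.resize(b[195:245,255:415],(800,250),interpolation=cv2.INTER_CUBIC))
```

```text
(no output)
```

View pics/s0d.png

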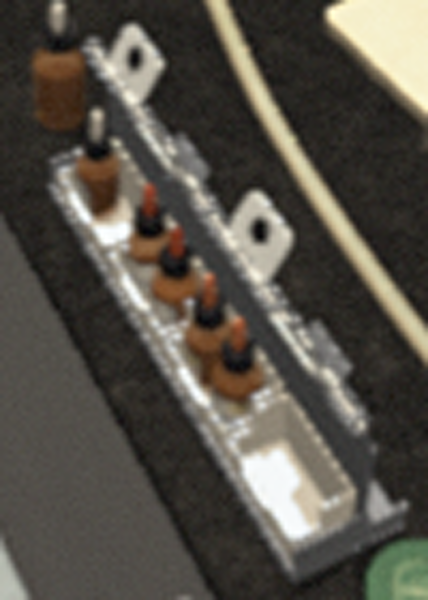

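View pics/t0d.png

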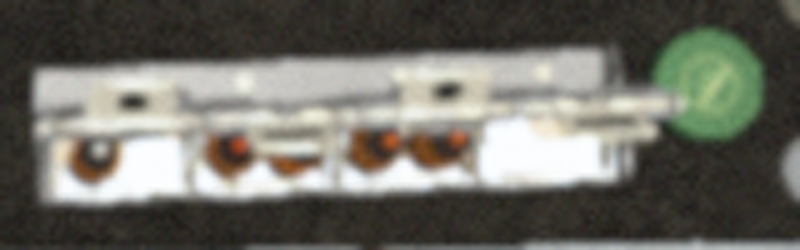

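```bash
cat > h.py <<'E'
import numpy as np,cv2
from scipy.optimize import least_squares
from cell import env
def proj(n,X):
    m=env.camera_model(n);c=m['R']@np.asarray(X)+m['t'];s=c[:2]/c[2];r=s@s
    s=s*(1+m['k1']*r);return m['mtx'][:2,:2]@s+m['mtx'][:2,2]
def tri(ps):
    f=lambda X:np.concatenate([proj(n,X)-np.array(p) for n,p in ps])
    r=least_squares(f,[.5,0,.15]);return r.x,r.fun
def atz(n,p,z):
    r=least_squares(lambda v:proj(n,[v[0],v[1],z])-np.array(p),[.5,0]);return r.x
E
python3 - <<'E'
from h import *
def dark(fn,c,w=4):
    g=cv2.cvtColor(cv2.imread(fn),cv2.COLOR_BGR2GRAY).astype(float);x,y=map(int,np.round(c))
    p=g[y-w:y+w+1,x-w:x+w+1];print(p.astype(int))
dark('pics/top0.png',(281.6,215.2));dark('pics/top0.png',(344.4,213.2));dark('pics/scene0.png',(236.5,199));dark('pics/scene0.png',(265.7,239))
for t,s in(((281.3,214.8),(236.2,198.8)),((344.2,212.8),(265.4,238.6))):
    print(tri([('top',t),('scene',s)]),atz('top',t,.162),atz('scene',s,.162))
E
```

```text
[[230 232 236 236 237 237 233 232 227]
 [222 226 227 228 228 228 228 229 225]
 [198 186 173 166 170 184 195 209 210]
 [172 136 105  94 100 124 159 186 195]
 [160 106  67  51  62  90 141 179 194]
 [167 133 105 101 103 125 158 184 197]
 [191 176 170 165 170 178 192 200 202]
 [215 219 217 219 221 222 226 224 225]
 [233 235 233 234 234 236 238 237 235]]
[[231 226 223 221 222 222 222 221 217]
 [227 226 220 215 207 210 213 215 214]
 [210 199 180 163 148 145 161 179 199]
 [191 164 130  95  77  83 104 151 184]
 [189 150 105  68  52  74 111 153 184]
 [192 164 132 110 109 123 151 178 196]
 [201 185 173 165 169 173 190 206 208]
 [220 213 207 207 209 211 217 226 229]
 [230 227 225 224 223 222 224 229 234]]
[[159 190 185 171 151 159 192 197 144]
 [180 191 171 118  80 100 161 209 201]
 [189 188 154  78  26  65 138 191 205]
 [193 182 137  59  12  51 128 182 195]
 [190 179 138  58  16  59 128 178 194]
 [198 190 159  89  51  95 153 186 192]
 [205 189 173 133 119 142 175 189 184]
 [193 181 176 164 170 178 185 185 181]
 [198 187 181 186 188 188 186 187 168]]
[[185 183 167 142 158 191 213 206 143]
 [186 162 107  66  92 141 193 222 206]
 [180 133  63  16  37 102 166 199 194]
 [169 113  41  10  35  91 152 187 200]
 [172 122  46  10  30  92 157 184 196]
 [183 151  76  18  34 109 174 189 193]
 [194 174 121  89  92 135 179 187 188]
 [188 186 181 171 170 174 186 187 189]
 [180 190 192 188 187 187 184 185 186]]
(array([ 0.50482096, -0.16600147,  0.16748437]), array([-0.07656982,  0.23483946,  0.25771134, -0.03921844])) [ 0.50591588 -0.16660494] [ 0.50651575 -0.16040066]
(array([ 0.50756353, -0.34174119,  0.16864324]), array([-0.02911752,  0.08335871,  0.08257404, -0.01476911])) [ 0.50834587 -0.34329195] [ 0.51033953 -0.33658462]
```

```bash
cat >> h.py <<'E'
p1,_=tri([('top',(281.1,214.9)),('scene',(236.1,198.5))]);p3,_=tri([('top',(343.9,212.6)),('scene',(265.2,238.4))])
yv=(p1-p3)[:2];yv/=np.linalg.norm(yv);xv=np.array([yv[1],-yv[0]])
h2=(p1+p3)[:2]/2-.009*xv
def rk(x,y,z): # rack frame, y=0 middle
    return np.r_[h2+x*xv+(y-.044)*yv,z]
E
cat > ov.py <<'E'
from h import *
import sys
def ov(n,src,out,box,sc,tags):
    im=cv2.imread(src)[box[1]:box[3],box[0]:box[2]];im=cv2.resize(im,None,fx=sc,fy=sc,interpolation=cv2.INTER_CUBIC)
    P=lambda X:tuple(np.int32(np.round((proj(n,X)-np.array(box[:2])+.5)*sc-.5)))
    L=lambda pts,c:[cv2.line(im,P(a),P(b),c,1) for a,b in zip(pts,pts[1:]+pts[:1])]
    L([rk(-.039,-.182,0),rk(.045,-.182,0),rk(.045,.182,0),rk(-.039,.182,0)],(0,255,255))
    L([rk(0,-.182,.145),rk(0,.182,.145)],(0,0,255))
    for i,b in enumerate(tags):
        y=.132-.088*i;s=.02*(1 if b else -1)
        L([rk(0,y-.025,.145),rk(s,y-.025,.1796),rk(s,y+.025,.1796),rk(0,y+.025,.145)],(0,255,0))
    cv2.imwrite(out,im)
if __name__=='__main__':
    k=sys.argv[1];tags=[int(c) for c in sys.argv[2]]
    if len(sys.argv)>3:
        for n in('scene','top'):cv2.imwrite(f'pics/{n}{k}.png',env.get_image(n)[:,:,::-1])
    ov('scene',f'pics/scene{k}.png',f'pics/os{k}.png',(205,180,325,325),4,tags)
    ov('top',f'pics/top{k}.png',f'pics/ot{k}.png',(250,190,410,250),5,tags)
    print(h2,yv,p1,p3,[rk(0,.132-.088*i,.145) for i in range(4)])
E
python3 ov.py 0 1010
```

```text
[ 0.4972171  -0.25329416] [-0.01825012  0.99983345] [ 0.50461478 -0.16542888  0.16826267] [ 0.50781642 -0.34083095  0.16847463] [array([ 0.49561109, -0.16530882,  0.145     ]), array([ 0.4972171 , -0.25329416,  0.145     ]), array([ 0.49882311, -0.34127951,  0.145     ]), array([ 0.50042912, -0.42926485,  0.145     ])]
```

View pics/os0.png

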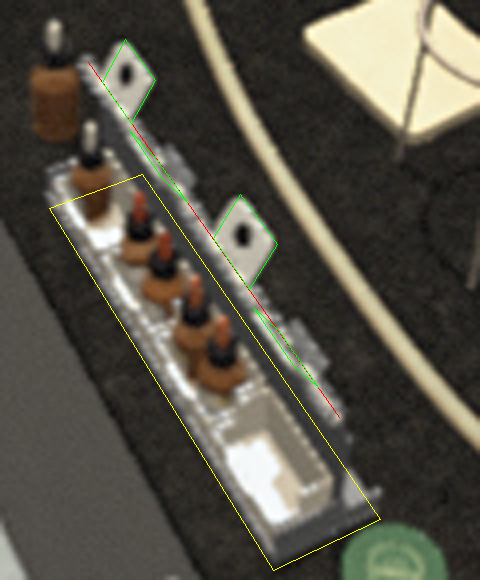

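View pics/ot0.png

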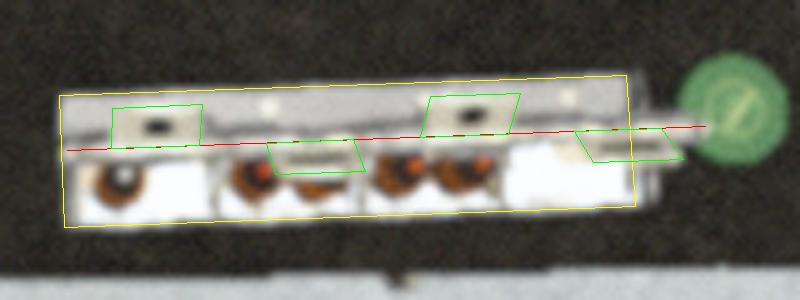

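Call:
apply_moves --rows '[1,0,0,0,-0.038,1,0,0,0,-0.038,1,0,0,0,-0.038,1,0,0,0,-0.038,1,0,0,0,0,1,0,0,0,0]' --grip_force 40

```text
clock: 0.6
ee_pos: [0.2977, 0.6029, 0.2349]
orientation: [0.058, -3.138, 0.012]
wrist_force: [0.0, 0.1, -0.2]
gripper_width: 0.143
```

```bash
cat > st.py <<'E'
from h import *
from scipy.spatial.transform import Rotation as R
import sys
s=env.sense();A=R.from_rotvec(s['orientation']).as_matrix()
print(round(s['clock'],2),s['ee_pos'].round(4),'F',s['wrist_force'].round(1),'w',round(s['gripper_width'],2))
print('x',A[:,0].round(3),'y',A[:,1].round(3),'yawerr deg',np.degrees(np.arctan2(A[1,1],A[0,1])-np.arctan2(yv[1],yv[0])).round(2))
print('q',s['q'].round(2))
if len(sys.argv)>1:
    d=A.T@(np.array(eval(sys.argv[1]))-s['ee_pos']);print('shift units',(d/.2).round(4))
E
python3 st.py '[0.46,0.2,0.24]'
```

```text
0.6 [0.2977 0.6029 0.2349] F [ 0.   0.1 -0.2] w 0.14
x [-0.999 -0.037  0.003] y [-0.037  0.999 -0.008] yawerr deg 1.08
q [-1.15  0.48 -0.08  1.55  0.04  1.11  0.37]
shift units [-0.7361 -2.0431 -0.0125]
```

Call:
apply_moves --rows '[1,-0.06,-0.17,-0.01,0.006,1,-0.06,-0.17,-0.01,0,1,-0.06,-0.17,-0.01,0,1,-0.06,-0.17,-0.01,0,1,-0.06,-0.17,-0.01,0,1,-0.06,-0.17,0,0,1,-0.06,-0.17,0,0,1,-0.06,-0.17,0,0,1,-0.06,-0.17,0,0,1,-0.06,-0.17,0,0,1,-0.06,-0.17,0,0,1,0,0,0,0]'

```text
clock: 1.6
ee_pos: [0.4317, 0.214, 0.2437]
orientation: [-0.041, -3.134, 0.009]
wrist_force: [0.1, -0.2, 0.7]
gripper_width: 0.001
```

```bash
python3 st.py 'rk(.0,.132,.24)'
```

```text
1.6 [0.4317 0.214  0.2437] F [ 0.1 -0.2  0.7] w 0.0
x [-1.     0.026  0.007] y [ 0.026  1.    -0.006] yawerr deg -2.53
q [-0.66  0.16  0.08  2.   -0.01  1.    0.97]
shift units [-0.369  -1.8875  0.0268]
```

Call:
apply_moves --rows '[1,-0.04,-0.17,0,-0.007,1,-0.04,-0.17,0,-0.007,1,-0.04,-0.17,0,-0.002,1,-0.04,-0.17,0,-0.002,1,-0.04,-0.17,0,-0.002,1,-0.04,-0.17,0,-0.002,1,-0.04,-0.17,0,0,1,-0.04,-0.17,0,0,1,-0.04,-0.17,0,0,1,-0.04,-0.17,0,0,1,0,0,0,0,1,0,0,0,0]'

```text
clock: 2.6
ee_pos: [0.518, -0.14, 0.2457]
orientation: [-0.002, -3.14, 0.004]
wrist_force: [-0.3, 1.0, -0.5]
gripper_width: -0.003
```

```bash
python3 st.py 'rk(.044,.132,.235)'
```

```text
2.6 [ 0.518  -0.14    0.2457] F [-0.3  1.  -0.5] w -0.0
x [-1.     0.001  0.002] y [ 0.001  1.    -0.002] yawerr deg -1.11
q [-0.15  0.25  0.35  1.9  -0.1   1.01  1.81]
shift units [-0.1084 -0.1221  0.0537]
```

Call:
apply_moves --rows '[1,-0.055,-0.065,0,-0.005,1,-0.055,-0.06,0,0,1,0,0,0,0,1,0,0,0,0]'

```text
clock: 2.93
ee_pos: [0.5402, -0.1626, 0.2452]
orientation: [0.012, -3.138, 0.001]
wrist_force: [-0.5, 0.4, 0.3]
gripper_width: 0.003
```

```bash
python3 st.py 'rk(.044,.132,.176)'; python3 ov.py 1 1010 g
```

```text
2.93 [ 0.5402 -0.1626  0.2452] F [-0.5  0.4  0.3] w 0.0
x [-1.    -0.008  0.003] y [-0.008  1.    -0.001] yawerr deg -0.6
q [-0.11  0.3   0.36  1.84 -0.12  1.03  1.87]
shift units [ 0.0017 -0.0093  0.3462]
[ 0.4972171  -0.25329416] [-0.01825012  0.99983345] [ 0.50461478 -0.16542888  0.16826267] [ 0.50781642 -0.34083095  0.16847463] [array([ 0.49561109, -0.16530882,  0.145     ]), array([ 0.4972171 , -0.25329416,  0.145     ]), array([ 0.49882311, -0.34127951,  0.145     ]), array([ 0.50042912, -0.42926485,  0.145     ])]
```

View pics/os1.png

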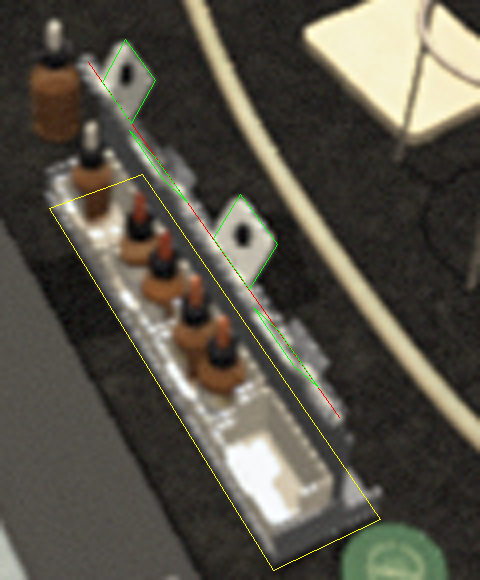

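View pics/scene1.png

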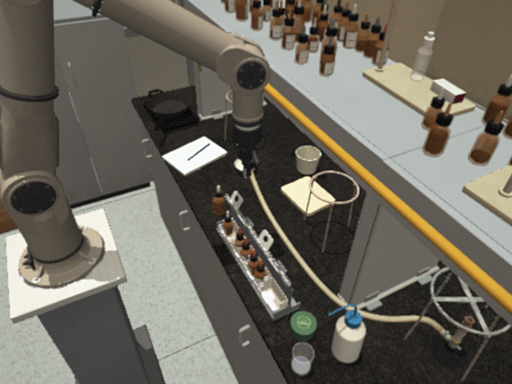

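Call:
apply_moves --rows '[1,0,-0.005,0.07,-0.003,1,0,-0.005,0.07,0,1,0,0,0.07,0,1,0,0,0.07,0,1,0,0,0.06,0,1,0,0,0,0,1,0,0,0,0]'

```text
clock: 3.62
ee_pos: [0.5382, -0.1554, 0.1764]
orientation: [0.038, -3.14, -0.005]
wrist_force: [-0.2, -0.9, -0.2]
gripper_width: 0.002
```

```bash
python3 st.py 'rk(.005,.132,.176)'; python3 ov.py 2 1010 g
```

```text
3.62 [ 0.5382 -0.1554  0.1764] F [-0.2 -0.9 -0.2] w 0.0
x [-1.    -0.024  0.002] y [-0.024  1.     0.003] yawerr deg 0.34
q [-0.09  0.37  0.33  1.91 -0.16  0.89  1.91]
shift units [ 0.1893 -0.0445  0.0021]
[ 0.4972171  -0.25329416] [-0.01825012  0.99983345] [ 0.50461478 -0.16542888  0.16826267] [ 0.50781642 -0.34083095  0.16847463] [array([ 0.49561109, -0.16530882,  0.145     ]), array([ 0.4972171 , -0.25329416,  0.145     ]), array([ 0.49882311, -0.34127951,  0.145     ]), array([ 0.50042912, -0.42926485,  0.145     ])]
```

View pics/os2.png

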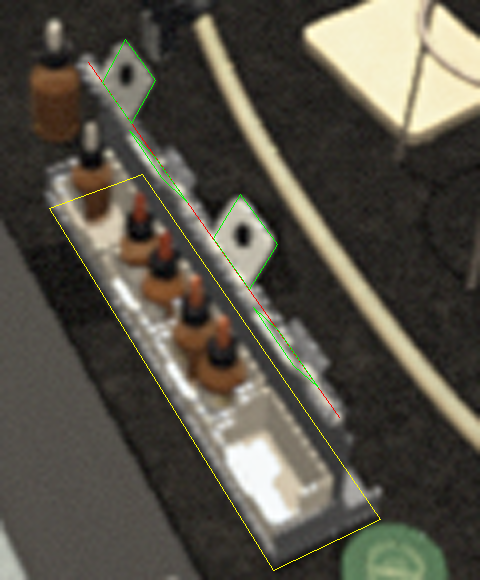

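Call:
apply_moves --rows '[1,0,-0.03,0,0,1,0,-0.02,0,0,1,0.015,0,0,0,1,0.015,0,0,0,1,0.015,0,0,0,1,0.015,0,0,0,1,0.015,0,0,0,1,0.015,0,0,0,1,0.015,0,0,0,1,0.015,0,0,0]'

```text
clock: 4.55
ee_pos: [0.5146, -0.168, 0.1805]
orientation: [-0.037, 3.135, 0.004]
wrist_force: [0.5, 0.6, -0.6]
gripper_width: -0.001
```

```bash
python3 st.py 'rk(.005,.132,.176)'; python3 ov.py 3 1010 g
```

```text
4.55 [ 0.5146 -0.168   0.1805] F [ 0.5  0.6 -0.6] w -0.0
x [-1.    -0.023 -0.006] y [-0.023  1.     0.002] yawerr deg 0.29
q [-0.07  0.33  0.34  1.96 -0.15  0.87  1.94]
shift units [0.0696 0.0157 0.0221]
[ 0.4972171  -0.25329416] [-0.01825012  0.99983345] [ 0.50461478 -0.16542888  0.16826267] [ 0.50781642 -0.34083095  0.16847463] [array([ 0.49561109, -0.16530882,  0.145     ]), array([ 0.4972171 , -0.25329416,  0.145     ]), array([ 0.49882311, -0.34127951,  0.145     ]), array([ 0.50042912, -0.42926485,  0.145     ])]
```

View pics/os3.png

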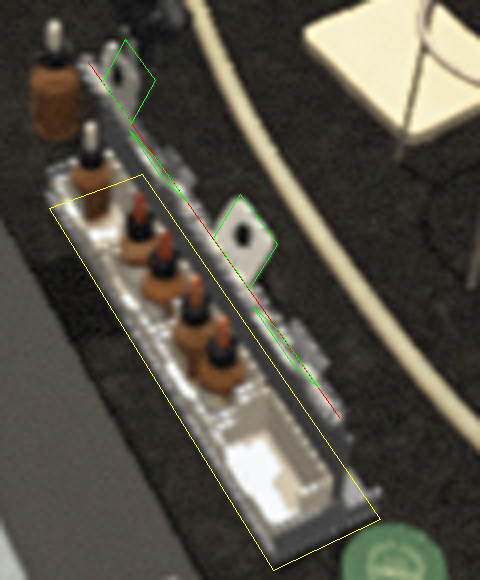

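Call:
apply_moves --rows '[1,0.014,0,0.007,0,1,0.014,0,0.007,0,1,0.014,0,0.007,0,1,0.014,0,0.002,0,1,0.014,0,0.002,0,1,0.01,0,0,0]'

```text
clock: 5.15
ee_pos: [0.497, -0.1682, 0.1745]
orientation: [-0.037, 3.136, 0.004]
wrist_force: [-0.0, 0.1, 0.1]
gripper_width: -0.001
```

```bash
python3 st.py 'rk(.005,.132,.176)'; python3 ov.py 4 0010 g
```

```text
5.15 [ 0.497  -0.1682  0.1745] F [-0.   0.1  0.1] w -0.0
x [-1.    -0.024 -0.005] y [-0.024  1.     0.002] yawerr deg 0.31
q [-0.07  0.31  0.34  2.   -0.14  0.85  1.94]
shift units [-0.0184  0.0146 -0.0076]
[ 0.4972171  -0.25329416] [-0.01825012  0.99983345] [ 0.50461478 -0.16542888  0.16826267] [ 0.50781642 -0.34083095  0.16847463] [array([ 0.49561109, -0.16530882,  0.145     ]), array([ 0.4972171 , -0.25329416,  0.145     ]), array([ 0.49882311, -0.34127951,  0.145     ]), array([ 0.50042912, -0.42926485,  0.145     ])]
```

View pics/os4.png

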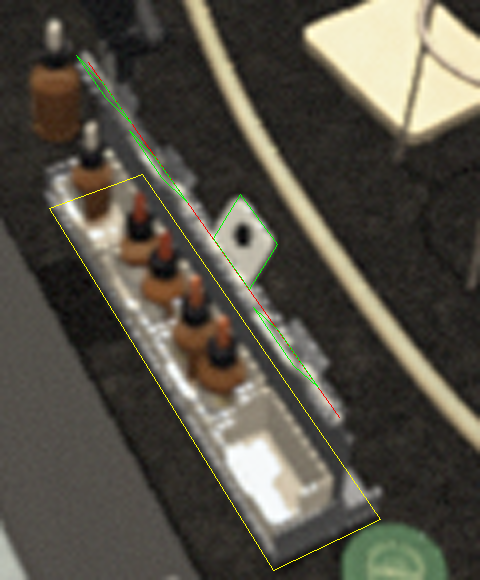

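Call:
apply_moves --rows '[1,-0.03,0,0,0,1,-0.02,0,-0.05,0,1,0,0,-0.1,0,1,0,0,-0.1,0,1,0,0,-0.08,0,1,0,0,0,0,1,0,0,0,0]'

```text
clock: 5.83
ee_pos: [0.5106, -0.168, 0.2464]
orientation: [-0.038, 3.135, 0.003]
wrist_force: [0.2, 0.2, -1.0]
gripper_width: 0.003
```

```bash
python3 st.py 'rk(-.043,.044,.24)'; python3 ov.py 5 0010 g
```

```text
5.83 [ 0.5106 -0.168   0.2464] F [ 0.2  0.2 -1. ] w 0.0
x [-1.    -0.024 -0.007] y [-0.024  1.     0.002] yawerr deg 0.35
q [-0.1   0.25  0.36  1.9  -0.1   1.01  1.9 ]
shift units [ 0.2923 -0.4236  0.0296]
[ 0.4972171  -0.25329416] [-0.01825012  0.99983345] [ 0.50461478 -0.16542888  0.16826267] [ 0.50781642 -0.34083095  0.16847463] [array([ 0.49561109, -0.16530882,  0.145     ]), array([ 0.4972171 , -0.25329416,  0.145     ]), array([ 0.49882311, -0.34127951,  0.145     ]), array([ 0.50042912, -0.42926485,  0.145     ])]
```

View pics/os5.png

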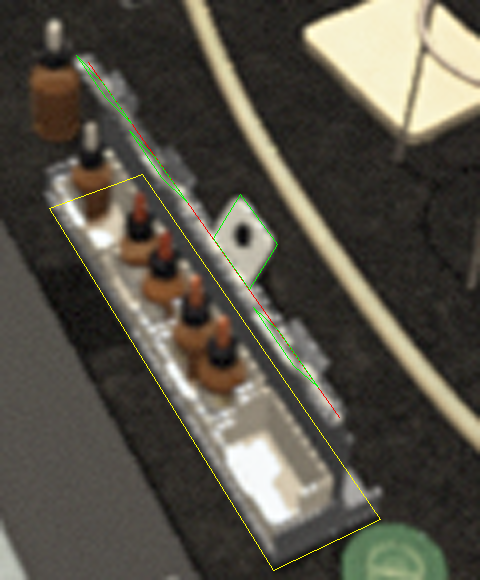

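Call:
apply_moves --rows '[1,0.05,-0.07,0,0,1,0.05,-0.07,0,0,1,0.05,-0.07,0,0,1,0.05,-0.07,0,0,1,0.05,-0.07,0,0,1,0.05,-0.07,0,0,1,0,0,0,0,1,0,0,0,0]'

```text
clock: 6.6
ee_pos: [0.4474, -0.2537, 0.2377]
orientation: [0.044, -3.134, -0.008]
wrist_force: [-0.6, 0.3, 0.3]
gripper_width: -0.001
```

```bash
python3 st.py 'rk(-.043,.044,.176)'
```

```text
6.6 [ 0.4474 -0.2537  0.2377] F [-0.6  0.3  0.3] w -0.0
x [-1.    -0.028  0.007] y [-0.028  1.     0.005] yawerr deg 0.54
q [ 0.04  0.22  0.41  1.95 -0.11  0.99  2.11]
shift units [-0.0365 -0.0043  0.3081]
```

Call:
apply_moves --rows '[1,-0.005,0,0.07,0.003,1,-0.005,0,0.07,0,1,0,0,0.07,0,1,0,0,0.06,0,1,0,0,0.035,0,1,0,0,0,0,1,0,0,0,0]'

```text
clock: 7.18
ee_pos: [0.4515, -0.2479, 0.1715]
orientation: [0.037, -3.131, -0.013]
wrist_force: [0.1, -0.5, 0.1]
gripper_width: 0.001
```

```bash
python3 st.py 'rk(-.007,.044,.176)'; python3 ov.py 6 0010 g
```

```text
7.18 [ 0.4515 -0.2479  0.1715] F [ 0.1 -0.5  0.1] w 0.0
x [-1.    -0.024  0.01 ] y [-0.023  1.     0.008] yawerr deg 0.3
q [ 0.06  0.32  0.39  2.01 -0.16  0.85  2.14]
shift units [-0.1928 -0.0319 -0.0246]
[ 0.4972171  -0.25329416] [-0.01825012  0.99983345] [ 0.50461478 -0.16542888  0.16826267] [ 0.50781642 -0.34083095  0.16847463] [array([ 0.49561109, -0.16530882,  0.145     ]), array([ 0.4972171 , -0.25329416,  0.145     ]), array([ 0.49882311, -0.34127951,  0.145     ]), array([ 0.50042912, -0.42926485,  0.145     ])]
```

View pics/os6.png

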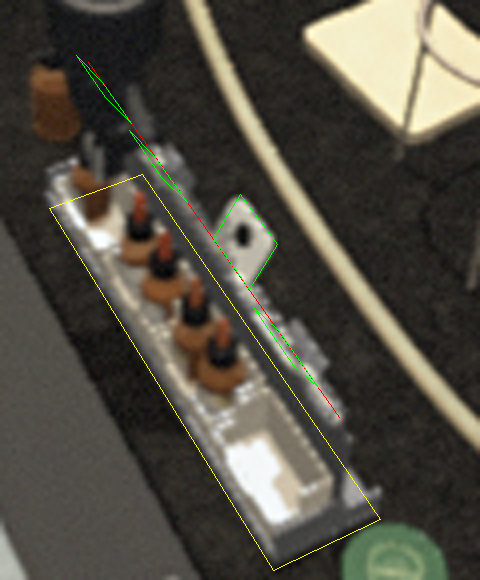

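Call:
apply_moves --rows '[1,0,-0.02,-0.015,0,1,0,-0.01,-0.01,0,1,-0.015,0,0,0,1,-0.015,0,0,0,1,-0.015,0,0,0,1,-0.015,0,0,0,1,-0.015,0,0,0,1,-0.015,0,0,0,1,-0.015,0,0,0,1,-0.015,0,0,0]'

```text
clock: 8.12
ee_pos: [0.4798, -0.2553, 0.1804]
orientation: [0.035, -3.137, -0.01]
wrist_force: [-0.3, -0.6, 0.6]
gripper_width: -0.0
```

```bash
python3 st.py 'rk(-.005,.044,.176)'; python3 ov.py 7 0010 g
```

```text
8.12 [ 0.4798 -0.2553  0.1804] F [-0.3 -0.6  0.6] w -0.0
x [-1.    -0.023  0.004] y [-0.022  1.     0.006] yawerr deg 0.24
q [ 0.06  0.35  0.39  1.95 -0.17  0.89  2.13]
shift units [-0.0624  0.0081  0.022 ]
[ 0.4972171  -0.25329416] [-0.01825012  0.99983345] [ 0.50461478 -0.16542888  0.16826267] [ 0.50781642 -0.34083095  0.16847463] [array([ 0.49561109, -0.16530882,  0.145     ]), array([ 0.4972171 , -0.25329416,  0.145     ]), array([ 0.49882311, -0.34127951,  0.145     ]), array([ 0.50042912, -0.42926485,  0.145     ])]
```

View pics/os7.png

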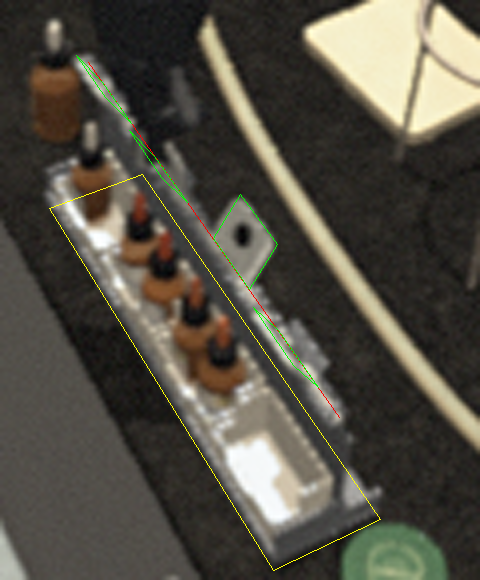

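Call:
apply_moves --rows '[1,-0.014,0,0.006,0,1,-0.014,0,0.005,0,1,-0.014,0,0.004,0,1,-0.014,0,0.003,0,1,-0.012,0,0.002,0,1,-0.01,0,0,0,1,0,0,0,0]'

```text
clock: 8.8
ee_pos: [0.4969, -0.2547, 0.1755]
orientation: [0.036, -3.137, -0.01]
wrist_force: [-0.6, -0.2, 0.6]
gripper_width: -0.0
```

```bash
python3 st.py 'rk(-.005,.044,.176)'; python3 ov.py 8 0110 g
```

```text
8.8 [ 0.4969 -0.2547  0.1755] F [-0.6 -0.2  0.6] w -0.0
x [-1.    -0.023  0.005] y [-0.023  1.     0.006] yawerr deg 0.27
q [ 0.06  0.38  0.38  1.92 -0.18  0.89  2.13]
shift units [ 0.0232  0.0071 -0.0024]
[ 0.4972171  -0.25329416] [-0.01825012  0.99983345] [ 0.50461478 -0.16542888  0.16826267] [ 0.50781642 -0.34083095  0.16847463] [array([ 0.49561109, -0.16530882,  0.145     ]), array([ 0.4972171 , -0.25329416,  0.145     ]), array([ 0.49882311, -0.34127951,  0.145     ]), array([ 0.50042912, -0.42926485,  0.145     ])]
```

View pics/os8.png

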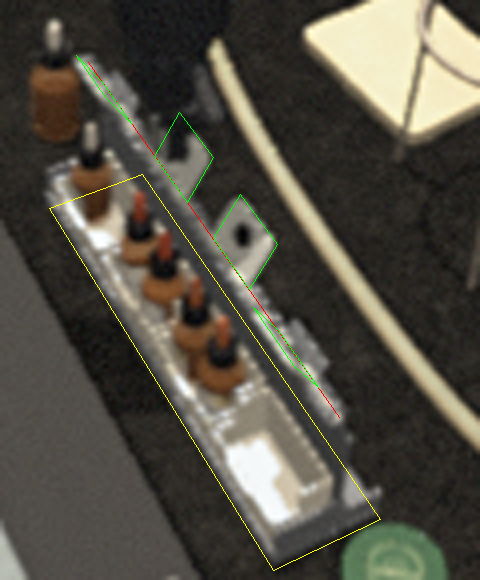

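Tag 2 lies on its rear stop. I'll back off to the front, rise and check.

Call:
apply_moves --rows '[1,0.03,0,0,0,1,0.03,0,-0.03,0,1,0,0,-0.1,0,1,0,0,-0.1,0,1,0.05,0.1,-0.1,0,1,0.05,0.15,-0.05,0,1,0,0.15,0,0,1,0,0.15,0,0,1,0,0.15,0,0,1,0,0.15,0,0,1,0,0.15,0,0,1,0,0.15,0,0,1,0,0.15,0,0,1,0,0,0,0,1,0,0,0,0]'

```text
clock: 10.15
ee_pos: [0.4488, 0.0086, 0.2632]
orientation: [-0.016, 3.14, 0.011]
wrist_force: [-0.3, -1.1, 0.5]
gripper_width: -0.005
```

```bash
python3 st.py; python3 ov.py 9 0110 g
```

```text
10.15 [0.4488 0.0086 0.2632] F [-0.3 -1.1  0.5] w -0.0
x [-1.    -0.01  -0.002] y [-0.01   1.     0.007] yawerr deg -0.46
q [-0.35  0.07  0.21  2.05 -0.02  1.02  1.45]
[ 0.4972171  -0.25329416] [-0.01825012  0.99983345] [ 0.50461478 -0.16542888  0.16826267] [ 0.50781642 -0.34083095  0.16847463] [array([ 0.49561109, -0.16530882,  0.145     ]), array([ 0.4972171 , -0.25329416,  0.145     ]), array([ 0.49882311, -0.34127951,  0.145     ]), array([ 0.50042912, -0.42926485,  0.145     ])]
```

View pics/os9.png

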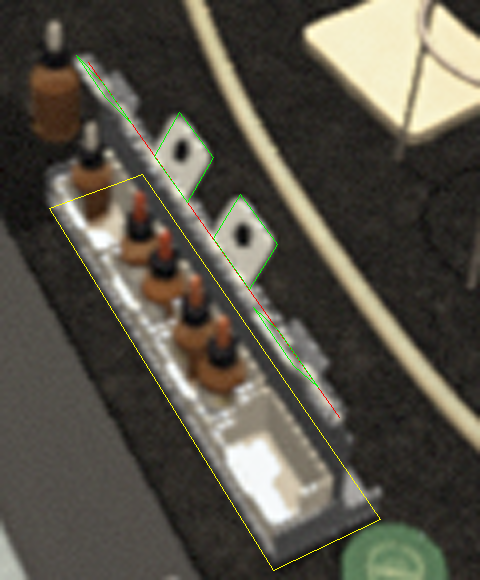

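View pics/ot9.png

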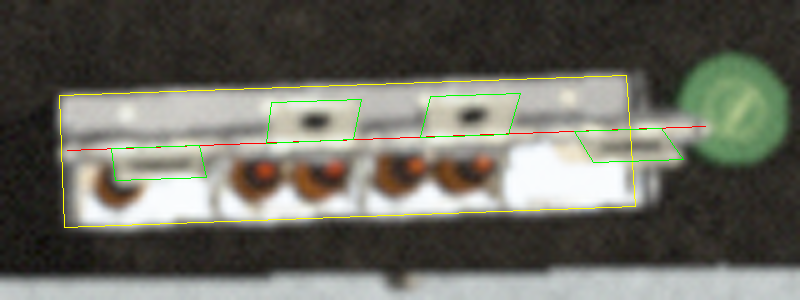

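View pics/scene9.png

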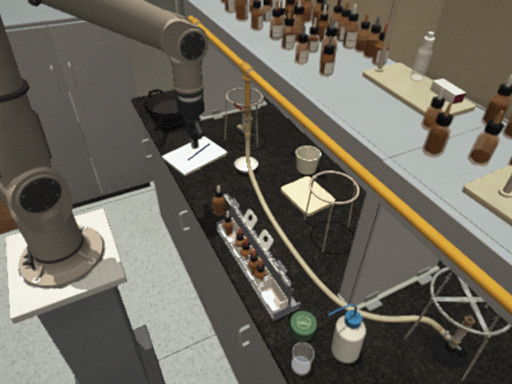

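```bash
python3 -c "
from cell import env
print(env.sign_off())"
```

```text
the job is handed in; nothing more can be done
None
```

The four flip tags now match the stock, and I have handed the job in; the last state reading showed 10.15 s on the clock.

| Bay | Bottles | Tag at the start | What I did | Tag now |
|---|---|---|---|---|
| 1 | 1 | back (boss up) | pushed it forward from behind | forward (bar up) |
| 2 | 2 | forward (bar up) | pushed it back from the front | back (boss up) |
| 3 | 2 | back (boss up) | left alone, already right | back (boss up) |
| 4 | 0 | forward (bar up) | left alone, already right | forward (bar up) |

- **Tags:** In both last pictures, all four tags line up with the outlines I projected for their stops. The dark boss shows on tags 2 and 3. The bar shows in the top view on tags 1 and 4.
- **Surroundings:** By eye, the bottles, green tin, spare bottle, pen and dish look unmoved. I did not measure them separately.
- **Force and clearance:** Every wrist force reading I took, at the end of each move, was about 1 N or less. The arm ended raised and clear of everything.
- **Tag 1 in the scene view:** A tag tipped forward is seen almost edge-on there, so tag 1's final position rests mainly on the top view.

No check failed or disagreed.

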